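# Lock the spindle sander's insert collar and close its guard

## Task

Get the bench spindle sander ready for use: slide its clear guard all the way open, turn the lock collar around the drum clockwise (it has an upright fin to turn it by) until its nose points straight at the long white locked mark, and then slide the guard fully shut again. The collar has no stop at the mark, so set it with care, and leave the things lying around the sander where they are.

Things in the scene. Friction and masses are not known exactly. Their poses are not given: they have to be found in the camera images.
- sander: Fixed bench spindle sander: grey housing, dark steel table on top, 280 (x) by 460 (y) by 100 mm high. Origin at the centre of its underside, on the bench; at yaw 0 its x points away from the robot; its y runs along the guard's track. At (0, -100) mm stands a fixed brown drum, 40 mm diameter, 60 mm above the table, with the lock collar around it. Position and yaw vary.
- collar_axis (a point): Point on the collar's vertical turning axis (the drum's axis) at the height of the collar's flat top, 115 mm above the bench.
- lock_collar (a joint): Angle of the lock collar (rad): 0 = nose exactly at the locked mark, positive = turned anticlockwise seen from above (unlocked; starts at 0.7 to 1.3); range -0.35 to 1.5. It stays where it is left (friction 0.2 N m). An aluminium ring, 128 mm outer and 68 mm inner diameter, 15 mm high, lying on the sander's table.
- collar_fin (a point): Middle of the top edge of the collar's only upright black grip fin, 159 mm above the bench. The fin is 10 mm thick (tangential), 28 mm long (radial, 34 to 62 mm from the axis) and stands 44 mm above the collar's flat top; this point lies 48 mm from the axis. Turns with the collar.
- collar_nose (a point): Tip of the collar's small pointed nose, on the same radius as the fin, 75 mm from the axis. Turns with the collar.
- lock_mark (a point): Inner end of the locked mark: a white bar 7 mm wide and 30 mm long lying radially on the sander's table, on the sander's -y side of the collar, 82 to 112 mm from the collar's axis. (The unlocked mark is a small round white stud.)
- guard (a joint): Travel of the clear guard (m): 0 = fully shut over collar and drum, against its stop; 0.22 = fully open, towards the sander's +y. Starts shut or up to 40 mm ajar; stays where it is left (friction 2.5 N). A clear plastic hood 168 (x) by 170 (y) mm, top 175 mm above the bench, its middle over the collar's axis when shut, open at its -y end.
- guard_handle (a point): Middle of the top edge of the guard's black handle, 215 mm above the bench: an upright bar 90 mm long (sander's x), 14 mm thick (sander's y), standing 40 mm above the hood's top, 50 mm towards the sander's +y from the hood's middle. Moves with the guard.
- batten: Loose wooden batten, 45 by 240 by 20 mm, lying on the bench beyond the sander; leave alone. Origin at the centre of its underside.
- sanding_block: Loose wood and cork sanding block, 60 by 110 by 40 mm, on the bench at the sander's right (-y) end; leave alone. Origin at the centre of its underside.
- glue_bottle: Loose white glue bottle, 60 mm diameter, 150 mm tall, standing at the sander's left (+y) end; leave alone. Origin at the centre of its underside.

How it is judged:
On the way, in this order (a step that is already met when the one before it is completed fails the run):
1. the guard is slid open (at least 180 of its 220 mm) (value of joint guard above 0.18 m), for 0.2 s.
2. with the guard still open, the collar is turned to the locked mark (within 0.08 rad) (value of joint lock_collar between -0.08 and 0.08 rad and value of joint guard above 0.16 m), for 0.3 s.
At the end, for the whole second after the job is handed in: The collar's nose is at the locked mark within 0.08 rad (about 6 mm at the nose), the guard is shut to within 8 mm of its stop, both at rest, and batten, sanding block and glue bottle are within 30 mm of where they started (value of joint lock_collar between -0.08 and 0.08 rad and value of joint guard below 0.008 m and velocity of joint guard between -0.01 and 0.01 m/s and velocity of joint lock_collar between -0.05 and 0.05 rad/s and distance of each of batten, sanding_block, glue_bottle from where it was at the start of the episode below 0.03 m); the robot touches nothing.
It fails at once if the batten is displaced by more than 30 mm (distance of batten from where it was at the start of the episode above 0.03 m).
It fails at once if the sanding block is displaced by more than 30 mm (distance of sanding_block from where it was at the start of the episode above 0.03 m).
It fails at once if the glue bottle is displaced by more than 30 mm (distance of glue_bottle from where it was at the start of the episode above 0.03 m).
It also fails if it takes over 66 s, if anything falls off the work surface, if the arm or the gripper's body presses on something with over 40 N, if the wrist force passes 120 N, or if a joint passes its speed limit or range.

## Robot

A 6-joint arm with a two-finger parallel gripper is mounted at the origin on the work surface. World frame = base frame: x ahead of the robot, y to its left, z up, the work surface at z = 0. Lengths are in m, angles in rad, forces in N, time in s.
With the tool pointing down it reaches from about 0.35 to 0.775 m from the base axis. Payload 5.5 kg.
Tool frame: the origin (TCP) lies midway between the tips of the shut fingers; the grasp point (between the pads) lies 19 mm behind it; z points along the fingers, y is the line along which they close (so a half turn about z gives the same grasp; the last joint's range is limited). The gripper opens to 85 mm and grips with 20 to 120 N. Pads are 22 mm wide; open, the fingers measure 114 mm over their backs; the gripper's body (76 mm by 85 mm) begins 54 mm behind the grasp point. The pads swing forward as they close: fully open they stand 13 mm farther back than shut.
Start: joints at [1.13, 0.313, 0.046, 1.304, 0, 1.431], TCP at [0.17, 0.549, 0.231] pointing down, gripper open.
Joint ranges: [-2.76, 2.76], [-0.86, 1.69], [-1.03, 1.26], [-2.2, 2.34], [-1.47, 1.5], [-3.14, 3.14]. Speed limits (rad/s): [2.57, 2.57, 3.14, 3.14, 3.14, 3.14].

## Interface

Orientations are given as a unit quaternion [w, x, y, z].
In Python, from workcell import get_state, read_camera, camera_info, hand_in, recognise gives the robot as it stands.
- The arm moves only by the tool arm_command, never from a script. Its argument "moves" is one flat list of numbers, 7 for each row, row after row: the opening, from -1 (shut) to 1 (fully open), then the shift along the tool's x, y, z in mm, then the turn, a rotation vector about the tool's x, y, z in rad. A call has 1 to 8 rows; each row shifts and turns the commanded pose from where the row before left it, along the tool's axes as they then stand; what a row does not reach is not made up. A row lasts 1/8 s, in which the tool goes at most 62.5 mm and 10.7 degrees, less where a joint would pass 70% of its speed; a pose out of reach is approached as far as the arm can. A call with a gripper value outside its range is refused whole. The fingers move at their own pace and stop on an object; "newtons" is the grip in N (left out, the last holds). Time passes only in rows, so rows that do not move let the fingers close. It gives the time, the measured TCP pose, the force, the opening and the grip force at its end, in the units of the state.
- get_state(): the state, without advancing time (a new reading comes with each control period).
- read_camera(name): name is "scene" or "top" or "wrist"; returns (picture, depth): 400x640x3 uint8, blue, green, red; 400x640 float32, m along the optical axis (not along the pixel's ray), 0 where there is no reading.
- camera_info(name): a dict with "fovy" (degrees; the focal length in pixels is half the picture's height over the tangent of half this angle, whatever the lens; pixels are square), "cx", "cy" (the principal point, pixels), "eye" and "orientation" of the camera in the world; the wrist camera has in their place "tool_from_camera" (4x4, takes a point from camera to tool coordinates, whose origin is the TCP and whose axes are the flange's). Camera axes: x right, y down, z forward; pixel columns grow to the right and rows downward; lengths in m; the calibration is good to about 2 mm. A picture is of the moment at which its call begins: read the wrist's pose just before it. camera_info takes no time and is no camera call.
- hand_in(): hands the job in; it is judged then, once.
Trained networks look in the newest picture that a camera, given by its name, has taken for a name from the list of things; names that differ only in an ending like _2 or _b are one class to them, and where a whole thing is asked for, a point or a joint stands for the part that bears it (a point fixed in the world has none). Each returns a list of dicts, best first, with "confidence" (0 to 1); they miss things now and then, are a little off and sometimes report something else, mostly with a low value. They report only what shows in the picture. A call takes as long as a camera call.
- recognise(camera, label): "point" ([column, row] in pixels, amid what is visible of it).
The state is a dict: "clock": time; "joint_pos": joint angles; "qvel": joint speeds; "tau": joint torques, N m; "tcp_pos": TCP position; "orientation": TCP orientation; "wrist_force": force on the tool from outside, world axes, zero at the start; "ft_torque": the same for the moment, N m; "finger_gap": finger opening in m; "grip_force": force on a finger pad.
Only numpy, scipy, OpenCV 4.12 (cv2) and the standard library are available. Lean on these libraries where they do the work, as an engineer would, in place of code of your own. Each camera call takes 0.05 s, during which the arm holds its last target. There are 200 camera calls.

## Working session

There is one attempt and no reset: what is moved stays moved. The work goes in short steps, Python scripts to look and compute and a tool call to move; the robot and the scene stay as the last step left them, time stands still between calls to the robot, and variables do not carry over. Pictures are saved under pics/ and viewed, at most 10 in all, crops included, and the job is handed in when it is done.

Besides the shell and the picture viewer there is one more tool, called after "Call:" as name(argument=value, ...) on one line, values as JSON. arm_command: Moves the arm, as the interface text tells. Its arguments: {"type":"object","properties":{"moves":{"type":"array"},"newtons":{"type":"number"}},"required":["moves"]}

```bash
mkdir -p pics; cat > h.py <<'E'
import numpy as np, cv2
from workcell import *
from scipy.spatial.transform import Rotation as R
def q2R(q): return R.from_quat([q[1],q[2],q[3],q[0]]).as_matrix()
def cam(name):
    i=camera_info(name); f=200/np.tan(np.radians(i['fovy'])/2)
    if 'eye' in i:
        o=np.array(i['orientation'],float); Rm=o if o.shape==(3,3) else q2R(o); t=np.array(i['eye'])
    else:
        s=get_state(); T=np.eye(4); T[:3,:3]=q2R(s['orientation']); T[:3,3]=s['tcp_pos']
        T=T@np.array(i['tool_from_camera']); Rm=T[:3,:3]; t=T[:3,3]
    return f,i['cx'],i['cy'],Rm,t
def at_z(c,px,z):
    f,cx,cy,Rm,t=c; d=Rm@np.array([(px[0]-cx)/f,(px[1]-cy)/f,1.]); return t+d*(z-t[2])/d[2]
def at_d(c,px,dep):
    f,cx,cy,Rm,t=c; return t+Rm@(np.array([(px[0]-cx)/f,(px[1]-cy)/f,1.])*dep)
def proj(c,p):
    f,cx,cy,Rm,t=c; q=Rm.T@(np.array(p)-t); return q[0]/q[2]*f+cx,q[1]/q[2]*f+cy
E
python3 - <<'E'
from h import *
np.set_printoptions(precision=4,suppress=True)
print(get_state())
for n in ('top','scene'):
    print(camera_info(n))
    p,d=read_camera(n); cv2.imwrite(f'pics/{n}0.png',p); np.save(f'{n}0.npy',d); c=cam(n)
    for l,z in (('sander',.1),('collar_fin',.159),('collar_nose',.11),('lock_mark',.1),('guard_handle',.215),('collar_axis',.115)):
        for r in recognise(n,l)[:2]: print(n,l,r['point'],round(r['confidence'],2),at_z(c,r['point'],z))
E
```

```text
{'clock': 0.0, 'joint_pos': array([ 1.1304,  0.314 ,  0.0449,  1.3036, -0.    ,  1.4311]), 'qvel': array([-0.0008, -0.0012, -0.0005,  0.0001, -0.0013,  0.0002]), 'tau': array([  0.0001, -48.0625,  29.8533,   0.0194,  -0.0003,  -0.    ]), 'tcp_pos': array([0.1702, 0.5487, 0.2304]), 'orientation': array([-0.0003,  0.1498,  0.9887, -0.0009]), 'wrist_force': array([0.9946, 0.3654, 0.1975]), 'ft_torque': array([-0.0024,  0.002 , -0.0553]), 'grip_force': 0.0, 'finger_gap': 0.08542033387762515}
{'fovy': 49.55386718795756, 'cx': 322.55819527216204, 'cy': 200.08033016604568, 'eye': array([0.4483, 0.0642, 1.1555]), 'orientation': array([-0.048 ,  0.7089, -0.7008,  0.0634])}
top sander [329.1, 226.0] 0.79 [0.5524 0.0253 0.1   ]
top collar_fin [327.4, 225.1] 0.7 [0.5486 0.0314 0.159 ]
top lock_mark [327.9, 226.1] 0.59 [0.5521 0.0282 0.1   ]
top guard_handle [358.6, 223.6] 0.84 [ 0.5471 -0.0349  0.215 ]
top collar_axis [328.7, 227.2] 0.97 [0.548  0.0268 0.115 ]
{'fovy': 50.960978376461235, 'cx': 320.44743517409955, 'cy': 205.11829753881335, 'eye': array([1.4756, 0.0594, 0.879 ]), 'orientation': array([-0.3016,  0.6339,  0.6473, -0.2971])}
scene sander [304.2, 218.2] 0.83 [0.6025 0.0122 0.1   ]
scene lock_mark [306.5, 218.0] 0.95 [0.6015 0.0186 0.1   ]
scene guard_handle [285.2, 204.7] 0.56 [ 0.6828 -0.0298  0.215 ]
scene collar_axis [306.8, 219.9] 0.67 [0.626  0.0205 0.115 ]
```

View pics/top0.png

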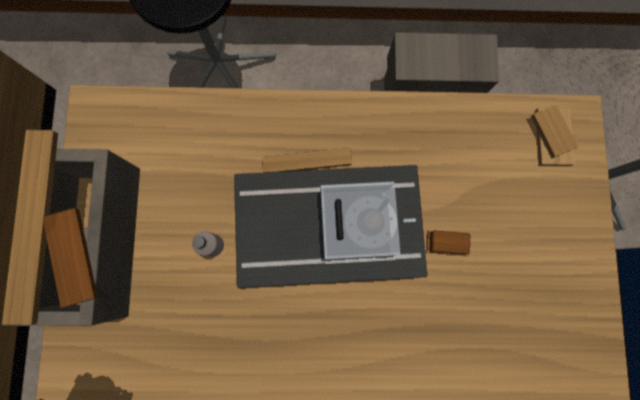

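View pics/scene0.png

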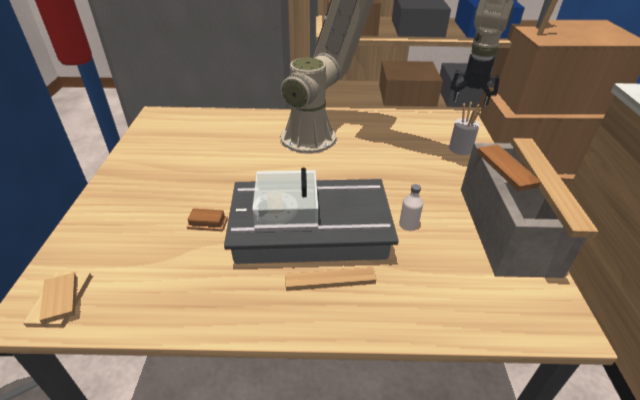

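The top view shows the table corners at about (234,174), (417,166), (425,276) and (238,287). The handle is at (339,219), the drum at (372,221), the lock mark runs from (404,220) to (415,220), and the fin sits under the hood at about (383,205). The bottle is at (207,244), the block at (449,242) and the batten at (307,160). The scene view confirms the guard is nearly shut.

```bash
python3 - <<'E'
from h import *
np.set_printoptions(precision=4,suppress=True)
c=cam('top'); p=cv2.imread('pics/top0.png'); d=np.load('top0.npy')
P=np.array([at_z(c,q,.1) for q in [(234,174),(417,166),(425,276),(238,287)]]); print(P,P.mean(0))
ey=(P[0]-P[1]+P[3]-P[2])[:2]; yaw=np.arctan2(-ey[0],ey[1]); print('yaw',yaw)
# refine: depth mask at table height
v,u=np.mgrid[0:400,0:640]; X=c[4]+ (np.stack([(u-c[1])/c[0],(v-c[2])/c[0],np.ones_like(u)],-1)*d[...,None])@c[3].T
m=((abs(X[...,2]-.1)<.012)&(u>200)&(u<440)&(v>150)&(v<300)).astype(np.uint8)
m[(X[...,2]>.088)&(u>225)&(u<430)&(v>160)&(v<292)]=1
cnt=max(cv2.findContours(m,0,2)[0],key=cv2.contourArea)
W=np.array([at_z(c,q[0],.1)[:2] for q in cnt],np.float32); print('rect',cv2.minAreaRect(W))
for n,q,z in (('handle',(339,219),.215),('drumtop',(372,221),.16),('markin',(404,220),.1),('markout',(415,220),.1),('fin',(383,205),.159)): print(n,at_z(c,q,z), X[q[1],q[0]])
hm=(X[...,2]>.19)&(u>300)&(u<360)&(v>180)&(v<260); print('handle depth pts',hm.sum(),X[hm].mean(0) if hm.any() else '')
dark=(p.max(2)<35)&(u>325)&(u<350)&(v>190)&(v<250); print('dark',u[dark].min(),u[dark].max(),v[dark].min(),v[dark].max(),u[dark].mean(),v[dark].mean())
cv2.imwrite('pics/top0c.png',cv2.resize(p[150:300,300:450],None,fx=4,fy=4,interpolation=2))
E
```

```text
[[ 0.6789  0.2621  0.1   ]
 [ 0.7062 -0.1945  0.1   ]
 [ 0.4342 -0.2072  0.1   ]
 [ 0.4042  0.2412  0.1   ]] [0.5559 0.0254 0.1   ]
yaw 0.06327549785813452
rect ((0.5553630590438843, 0.02487926185131073), (0.2790059745311737, 0.45987820625305176), 3.778961420059204)
handle [0.5567 0.008  0.215 ] [0.5566 0.008  0.2156]
drumtop [ 0.5593 -0.0718  0.16  ] [ 0.5571 -0.0691  0.1796]
markin [ 0.5694 -0.159   0.1   ] [ 0.5696 -0.1592  0.0988]
markout [ 0.5698 -0.1862  0.1   ] [ 0.5698 -0.1861  0.1002]
fin [ 0.5972 -0.098   0.159 ] [ 0.5949 -0.0954  0.1748]
handle depth pts 304 [0.5478 0.0128 0.2817]
dark 336 341 202 238 337.8333333333333 222.39285714285714
```

View pics/top0c.png

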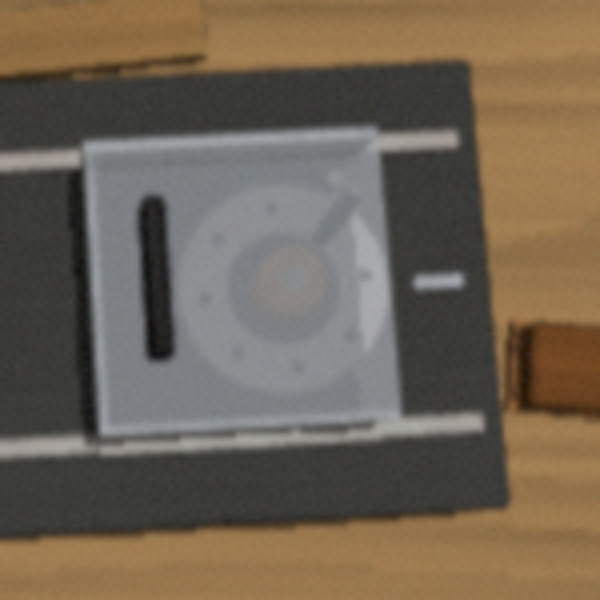

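Call:
arm_command(moves=[1,0,0,-60,0,0,0,1,-44,-33.5,0,0,0,0,1,-44,-33.5,0,0,0,0,1,-44,-33.5,0,0,0,0,1,-44,-33.5,0,0,0,0,1,-44,-33.5,0,0,0,0,1,-44,-33.5,0,0,0,0,1,-44,-33.5,0,0,0,0])

```text
clock: 1.7
tcp_pos: [0.3959, 0.2325, 0.2916]
orientation: [0.0, 0.15, 0.989, 0.0]
wrist_force: [0.7, -0.6, -0.2]
finger_gap: 0.0853
grip_force: 0.0
```

Call:
arm_command(moves=[1,-44,-33.5,0,0,0,0,1,-44,-33.5,0,0,0,0,1,-44,-33.5,0,0,0,0,1,-44,-33.5,0,0,0,0,1,-44,-33.5,0,0,0,0,1,0,0,0,0,0,-0.183,1,0,0,0,0,0,-0.183,1,0,0,0,0,0,0])

```text
clock: 2.7
tcp_pos: [0.5556, 0.0086, 0.2912]
orientation: [-0.0, -0.031, 1.0, 0.0]
wrist_force: [-0.4, 0.1, 0.3]
finger_gap: 0.0855
grip_force: 0.0
```

```bash
cat >> h.py <<'E'
def go(p,Y):
    "tool shift (mm, current axes) and yaw turn about tool z to TCP p, tool-y heading Y; plus residual tilt"
    s=get_state(); M=q2R(s['orientation']); y=M[:,1]; a=(Y-np.arctan2(y[1],y[0])+np.pi)%(2*np.pi)-np.pi
    print('clock',round(s['clock'],2),'tcp',s['tcp_pos'].round(4),'z',M[:,2].round(4),'F',s['wrist_force'].round(1),'gap',round(s['finger_gap'],4),'| shift',((M.T@(np.array(p)-s['tcp_pos']))*1000).round(1),'turn z',round(-a,4))
E
python3 - <<'E'
from h import *
go((.5567,.008,.185),1.637)
p,d=read_camera('wrist'); cv2.imwrite('pics/w1.png',p); np.save('w1.npy',d)
E
```

```text
clock 2.7 tcp [0.5556 0.0086 0.2912] z [-2.e-04  1.e-04 -1.e+00] F [-0.4  0.1  0.3] gap 0.0855 | shift [ -1.1  -0.7 106.2] turn z -0.0034
```

View pics/w1.png

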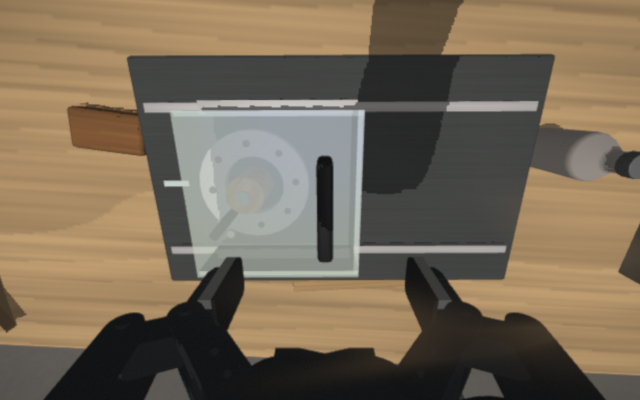

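The wrist view shows the handle at (325,160–262), centred between the fingers at about 228 and 420. I'll descend and grip it.

Call:
arm_command(moves=[1,-1,-1,35,0,0,0,1,0,0,35,0,0,0,1,0,0,34,0,0,0,-1,0,0,0,0,0,0,-1,0,0,0,0,0,0,-1,0,0,0,0,0,0,-1,0,0,0,0,0,0,-1,0,0,0,0,0,0], newtons=40)

```text
clock: 3.75
tcp_pos: [0.5575, 0.008, 0.1889]
orientation: [0.001, -0.033, 0.999, -0.0]
wrist_force: [-1.3, 1.7, 6.1]
finger_gap: 0.0127
grip_force: 41.3
```

Call:
arm_command(moves=[-1,0,15,0,0,0,0,-1,0,25,0,0,0,0,-1,0,30,0,0,0,0,-1,0,30,0,0,0,0,-1,0,30,0,0,0,0,-1,0,30,0,0,0,0,-1,0,15,0,0,0,0,-1,0,7,0,0,0,0])

```text
clock: 4.75
tcp_pos: [0.5454, 0.19, 0.1888]
orientation: [0.001, -0.033, 0.999, -0.0]
wrist_force: [-1.1, -2.5, 6.2]
finger_gap: 0.0134
grip_force: 41.5
```

Call:
arm_command(moves=[-1,0,2,0,0,0,0,-1,0,2,0,0,0,0,-1,0,0,0,0,0,0])

```text
clock: 5.12
tcp_pos: [0.5452, 0.1934, 0.1888]
orientation: [0.001, -0.033, 0.999, -0.0]
wrist_force: [-1.7, -0.2, 5.8]
finger_gap: 0.0134
grip_force: 41.5
```

Call:
arm_command(moves=[0.6,0,0,0,0,0,0,0.6,0,0,0,0,0,0,0.6,0,0,-50,0,0,0,0.6,0,-20,-50,0,0,0,0.6,0,-60,0,0,0,0,0.6,0,-60,0,0,0,0,0.6,0,-60,0,0,0,0,0.6,0,-60,0,0,0,0])

```text
clock: 6.12
tcp_pos: [0.5613, -0.0677, 0.2871]
orientation: [0.0, -0.033, 0.999, 0.0]
wrist_force: [1.0, -0.3, -0.0]
finger_gap: 0.0684
grip_force: 0.0
```

```bash
python3 - <<'E'
from h import *
np.set_printoptions(precision=4,suppress=True)
go((.562,-.0749,.25),1.637)
c=cam('wrist'); p,d=read_camera('wrist'); cv2.imwrite('pics/w2.png',p); np.save('w2.npy',d); np.save('w2pose.npy',np.hstack([c[3],c[4][:,None]]))
for l,z in (('collar_fin',.159),('collar_nose',.11),('lock_mark',.1),('guard_handle',.215),('collar_axis',.115)):
    for r in recognise('wrist',l)[:2]: print(l,r['point'],round(r['confidence'],2),at_z(c,r['point'],z))
E
```

```text
clock 6.12 tcp [ 0.5613 -0.0677  0.2871] z [ 0.0001  0.0002 -1.    ] F [ 1.  -0.3 -0. ] gap 0.0684 | shift [-0.2 -7.2 37.1] turn z -0.0008
collar_fin [317.3, 156.0] 0.95 [ 0.523  -0.0776  0.159 ]
collar_nose [304.9, 158.1] 0.62 [ 0.5341 -0.0922  0.11  ]
lock_mark [421.9, 163.3] 0.79 [0.5331 0.045  0.1   ]
guard_handle [542.3, 188.6] 0.77 [0.5283 0.102  0.215 ]
guard_handle [318.7, 154.1] 0.7 [ 0.5125 -0.0759  0.215 ]
collar_axis [426.3, 162.4] 0.73 [0.5293 0.0444 0.115 ]
```

View pics/w2.png

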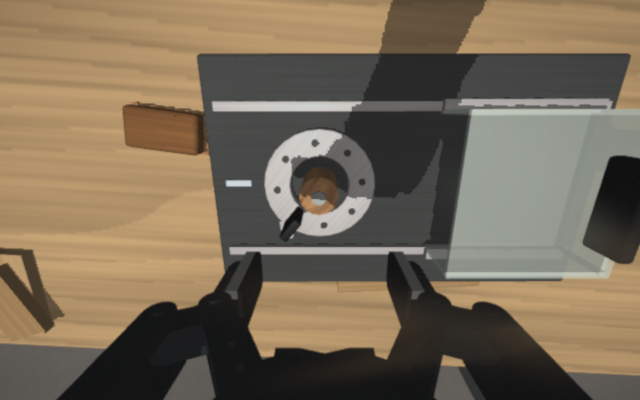

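The wrist view shows the ring centred at about (319,182), the fin at (291,222), the lock mark at (238,183) and the guard open on the right. I'll measure these from depth.

```bash
cat >> h.py <<'E'
def cloud(c,d):
    v,u=np.mgrid[0:400,0:640]; return c[4]+(np.stack([(u-c[1])/c[0],(v-c[2])/c[0],np.ones_like(u)],-1)*d[...,None])@c[3].T
def measure(name,p,d,c,A=np.array([.562,-.0749])):
    X=cloud(c,d); x=X[...,:2]-A; r=np.hypot(x[...,0],x[...,1]); z=X[...,2]; dk=d>0
    ring=dk&(abs(z-.115)<.005)&(r<.075)&(r>.025)
    cn=max(cv2.findContours(ring.astype(np.uint8),0,1)[0],key=cv2.contourArea)[:,0]
    W=np.array([at_z(c,q,.115)[:2] for q in cn])
    W=W[np.hypot(*(W-A).T)<.069]
    from scipy.optimize import least_squares
    f=least_squares(lambda q:np.hypot(*(W-q[:2]).T)-q[2],[*A,.064],loss='soft_l1',f_scale=.001).x
    print('ring fit',f.round(4),len(W)); B=f[:2]
    fin=dk&(z>.135)&(z<.17)&(r>.030)&(r<.07)
    F=X[fin]; print('fin n',fin.sum(),'mean',F.mean(0).round(4))
    top=fin&(abs(z-.159)<.004); T=X[top]; print('fin top',top.sum(),T.mean(0).round(4)) if top.any() else 0
    g=p.min(2)>120; mk=dk&g&(abs(z-.1)<.006)
    L=np.array([.5674,-.1567])*.5+np.array([.5694,-.1867])*.5
    mk&=np.hypot(X[...,0]-L[0],X[...,1]-L[1])<.025; Mk=X[mk][:,:2]; print('mark',mk.sum(),Mk.mean(0).round(4) if mk.any() else '')
    lock=np.arctan2(*(Mk.mean(0)-B)[::-1]) if mk.any() else -1.505
    for n,P in (('fin',F),('fintop',T)):
        if len(P): q=P.mean(0)[:2]-B; a=np.arctan2(q[1],q[0]); print(n,'ang',a.round(4),'r',np.hypot(*q).round(4),'collar',(a-lock).round(4),'vs -1.505:',(a+1.505).round(4))
E
python3 - <<'E'
from h import *
c=cam('wrist'); measure('wrist',cv2.imread('pics/w2.png'),np.load('w2.npy'),c)
p,d=read_camera('top'); cv2.imwrite('pics/top1.png',p); measure('top',p,d,cam('top'))
E
```

```text
ring fit [ 0.5626 -0.0711  0.0627] 347
fin n 352 mean [ 0.5995 -0.0985  0.1546]
fin top 244 [ 0.6014 -0.0989  0.1585]
mark 177 [ 0.5703 -0.1684]
fin ang -0.6384 r 0.046 collar 0.853 vs -1.505: 0.8666
fintop ang -0.6214 r 0.0477 collar 0.8699 vs -1.505: 0.8836
ring fit [ 0.5449 -0.0505  0.0365] 105
fin n 0 mean [nan nan nan]
mark 0 h.py:35: RuntimeWarning: Mean of empty slice.
  F=X[fin]; print('fin n',fin.sum(),'mean',F.mean(0).round(4))
  ret = um.true_divide(
```

Call:
arm_command(moves=[0.6,-37.5,-36,0,0,0,0,0.6,0,0,0,0,0,0.175,0.6,0,0,0,0,0,0.175,0.6,0,0,0,0,0,0.175,0.6,0,0,0,0,0,0.175,0.6,0,0,50,0,0,0,0.6,0,0,50,0,0,0,0.6,0,0,0,0,0,0])

```text
clock: 7.48
tcp_pos: [0.598, -0.0967, 0.1832]
orientation: [-0.005, 0.311, 0.95, 0.0]
wrist_force: [-0.1, -0.4, 1.0]
finger_gap: 0.0683
grip_force: 0.0
```

```bash
python3 - <<'E'
from h import *
go((.601,-.101,.128),.94)
c=cam('wrist'); p,d=read_camera('wrist'); cv2.imwrite('pics/w3.png',p)
for q in ((.601,-.101,.159),(.6014,-.0989,.159),(.6008,-.1032,.159)): print(proj(c,q))
try: measure('wrist',p,d,c)
except Exception as e: print(e)
E
```

```text
clock 7.47 tcp [ 0.598  -0.0967  0.1832] z [-0.0089  0.0029 -1.    ] F [-0.1 -0.4  1. ] gap 0.0683 | shift [-5.5 -1.6 55.1] turn z -0.0014
(np.float64(323.30390192192414), np.float64(247.08534103874652))
(np.float64(326.2393951382274), np.float64(245.82509232770715))
(np.float64(320.4359626328116), np.float64(248.64324473476364))
ring fit [ 0.5635 -0.0735  0.0628] 544
fin n 739 mean [ 0.5997 -0.0994  0.1559]
fin top 581 [ 0.6018 -0.101   0.1588]
mark 301 [ 0.5704 -0.1708]
fin ang -0.6221 r 0.0445 collar 0.8782 vs -1.505: 0.8829
fintop ang -0.6226 r 0.0471 collar 0.8777 vs -1.505: 0.8824
```

View pics/w3.png

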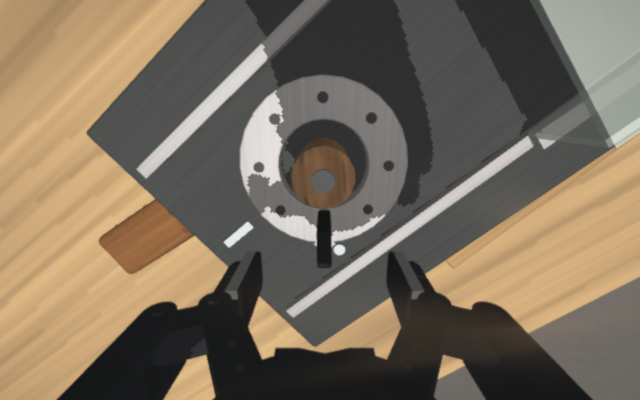

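The fin is at (324,240), midway between the fingers, with the ring centred at (323,158). I'll let the arm settle before descending.

Call:
arm_command(moves=[0.6,0,0,0,0,0,0,0.6,0,0,0,0,0,0])

```text
clock: 7.78
tcp_pos: [0.6029, -0.0996, 0.19]
orientation: [0.002, 0.312, 0.95, 0.0]
wrist_force: [1.1, -0.6, -0.8]
finger_gap: 0.0685
grip_force: 0.0
```

```bash
python3 - <<'E'
from h import *
go((.6018,-.1015,.129),.948)
E
```

```text
clock 7.78 tcp [ 0.6029 -0.0996  0.19  ] z [ 0.0045 -0.0013 -1.    ] F [ 1.1 -0.6 -0.8] gap 0.0685 | shift [ 0.  -2.3 61. ] turn z -0.0116
```

Call:
arm_command(moves=[0.6,0,-1.5,20,0,0,-0.01,0.6,0,0,20,0,0,0,0.6,0,0,18,0,0,0,-1,0,0,0,0,0,0,-1,0,0,0,0,0,0,-1,0,0,0,0,0,0,-1,0,0,0,0,0,0,-1,0,0,0,0,0,0], newtons=40)

```text
clock: 8.78
tcp_pos: [0.6016, -0.1005, 0.1308]
orientation: [0.002, 0.307, 0.952, 0.001]
wrist_force: [1.4, 2.8, 5.4]
finger_gap: 0.0091
grip_force: 40.6
```

```bash
python3 - <<'E'
from h import *
go((.6018,-.1015,.129),.948)
s=get_state();M=q2R(s['orientation']);print(np.arctan2(M[1,1],M[0,1]))
A=np.array([.5630,-.0738]);q=s['tcp_pos'][:2]-A;print(np.hypot(*q),np.arctan2(q[1],q[0]))
E
```

```text
clock 8.78 tcp [ 0.6016 -0.1005  0.1308] z [ 0.0034  0.     -1.    ] F [1.4 2.8 5.4] gap 0.0091 | shift [-0.7 -0.7  1.8] turn z -0.0019
0.9460607958606638
0.04695895932035627 -0.6042934138968242
```

Call:
arm_command(moves=[-1,0.4,-5.9,0,0,0,0.125,-1,0.4,-5.9,0,0,0,0.125,-1,0.4,-5.9,0,0,0,0.125,-1,0.4,-5.9,0,0,0,0.125,-1,0.4,-5.9,0,0,0,0.125,-1,0.4,-5.9,0,0,0,0.125,-1,0.4,-5.9,0,0,0,0.125,-1,0,0,0,0,0,0])

```text
clock: 9.78
tcp_pos: [0.5672, -0.1192, 0.1308]
orientation: [0.001, 0.682, 0.732, 0.002]
wrist_force: [4.1, 5.6, 4.8]
finger_gap: 0.0096
grip_force: 41.6
```

Call:
arm_command(moves=[-1,0,0,0,0,0,0,-1,0,0,0,0,0,0])

```text
clock: 10.02
tcp_pos: [0.5673, -0.1192, 0.1308]
orientation: [0.001, 0.681, 0.732, 0.002]
wrist_force: [5.2, 5.6, 5.9]
finger_gap: 0.0093
grip_force: 41.5
```

```bash
python3 - <<'E'
from h import *
go((.6018,-.1015,.129),.066)
s=get_state();M=q2R(s['orientation']);print(np.arctan2(M[1,1],M[0,1]))
A=np.array([.5630,-.0738]);q=s['tcp_pos'][:2]-A;print(np.hypot(*q),np.arctan2(q[1],q[0]))
E
```

```text
clock 10.03 tcp [ 0.5673 -0.1192  0.1308] z [ 0.0048  0.0012 -1.    ] F [5.2 5.6 5.9] gap 0.0093 | shift [15.2 35.7  1.9] turn z 0.0055
0.07150628866651297
0.045581298516728014 -1.4773337302763545
```

Call:
arm_command(moves=[0.4,0,0,0,0,0,0,0.4,0,0,0,0,0,0,0.4,0,0,-30,0,0,0,0.4,0,0,-40,0,0,0,0.4,0,0,-30,0,0,0,0.4,0,0,0,0,0,0,0.4,0,0,0,0,0,0,0.4,0,0,0,0,0,0])

```text
clock: 11.02
tcp_pos: [0.5643, -0.1198, 0.2277]
orientation: [-0.001, 0.682, 0.732, -0.001]
wrist_force: [-0.3, -0.1, -0.3]
finger_gap: 0.06
grip_force: 0.0
```

```bash
python3 - <<'E'
from h import *
c=cam('wrist'); p,d=read_camera('wrist'); cv2.imwrite('pics/w4.png',p)
go((.6018,-.1015,.129),.066)
measure('wrist',p,d,c)
E
```

```text
clock 11.07 tcp [ 0.5644 -0.1198  0.2278] z [-2.5e-03  9.0e-04 -1.0e+00] F [ 0.2 -0.3 -0.6] gap 0.0601 | shift [15.5 38.8 98.7] turn z 0.0049
ring fit [ 0.5642 -0.0733  0.0627] 465
fin n 475 mean [ 0.5669 -0.1185  0.1565]
fin top 394 [ 0.567  -0.1207  0.1589]
mark 165 [ 0.5705 -0.1736]
fin ang -1.5117 r 0.0453 collar -0.0028 vs -1.505: -0.0067
fintop ang -1.5119 r 0.0474 collar -0.0031 vs -1.505: -0.0069
```

View pics/w4.png

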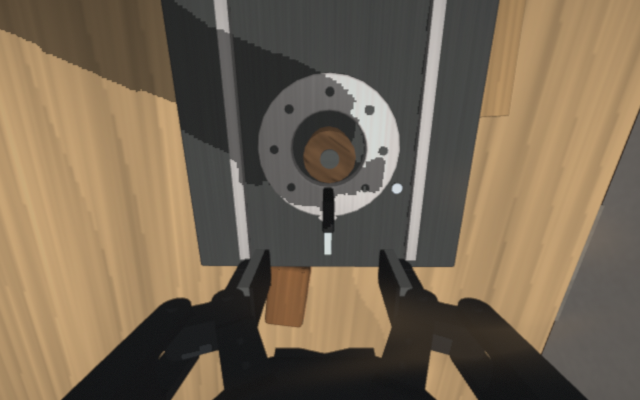

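The fin is in line with the lock mark (fin at (329,210), mark at (328,243)), and the collar angle measures about 0.00. Now I'll go back to the handle and shut the guard.

Call:
arm_command(moves=[1,0,0,-60,0,0,0,1,0,0,0,0,0,-0.174,1,0,0,0,0,0,-0.174,1,0,0,0,0,0,-0.174,1,0,0,0,0,0,-0.174,1,0,0,0,0,0,-0.174,1,0,0,0,0,0,-0.174,1,0,0,0,0,0,-0.174])

```text
clock: 12.08
tcp_pos: [0.5648, -0.1199, 0.2883]
orientation: [-0.001, 0.138, 0.99, 0.0]
wrist_force: [-0.9, -0.4, 0.3]
finger_gap: 0.0853
grip_force: 0.0
```

Call:
arm_command(moves=[1,0,0,0,0,0,-0.174,1,0,0,0,0,0,-0.174,1,0,62,0,0,0,0,1,0,62,0,0,0,0,1,0,62,0,0,0,0,1,0,62,0,0,0,0,1,0,62,0,0,0,0,1,0,0,0,0,0,0])

```text
clock: 13.08
tcp_pos: [0.5434, 0.1934, 0.2882]
orientation: [-0.001, -0.036, 0.999, 0.0]
wrist_force: [-0.5, 0.0, -0.2]
finger_gap: 0.0854
grip_force: 0.0
```

Call:
arm_command(moves=[1,0,0,0,0,0,0,1,0,0,0,0,0,0])

```text
clock: 13.32
tcp_pos: [0.5448, 0.188, 0.2889]
orientation: [-0.0, -0.032, 0.999, -0.0]
wrist_force: [-0.3, 0.7, -0.7]
finger_gap: 0.0854
grip_force: 0.0
```

```bash
python3 - <<'E'
from h import *
go((.545,.1934,.188),1.637)
c=cam('wrist'); p,d=read_camera('wrist'); X=cloud(c,d)
m=(abs(X[...,2]-.215)<.004)&(d>0)&(X[...,1]>.13)&(X[...,1]<.26)&(abs(X[...,0]-.545)<.06); print('handle',m.sum(),X[m].mean(0))
E
```

```text
clock 13.32 tcp [0.5448 0.188  0.2889] z [-7.e-04 -3.e-04 -1.e+00] F [-0.3  0.7 -0.7] gap 0.0854 | shift [ -0.6   5.4 100.9] turn z -0.0018
handle 1657 [0.54238563 0.19245503 0.21442781]
```

Call:
arm_command(moves=[1,0,5,30,0,0,0,1,0,0,35,0,0,0,1,0,0,35,0,0,0,-1,0,0,0,0,0,0,-1,0,0,0,0,0,0,-1,0,0,0,0,0,0,-1,0,0,0,0,0,0,-1,0,0,0,0,0,0], newtons=40)

```text
clock: 14.38
tcp_pos: [0.5453, 0.1943, 0.1909]
orientation: [0.001, -0.033, 0.999, 0.0]
wrist_force: [0.1, -1.0, 5.9]
finger_gap: 0.0134
grip_force: 41.5
```

Call:
arm_command(moves=[-1,0,-15,0,0,0,0,-1,0,-30,0,0,0,0,-1,0,-30,0,0,0,0,-1,0,-30,0,0,0,0,-1,0,-30,0,0,0,0,-1,0,-30,0,0,0,0,-1,0,-25,0,0,0,0,-1,0,-15,0,0,0,0])

```text
clock: 15.38
tcp_pos: [0.559, -0.0107, 0.1909]
orientation: [0.002, -0.033, 0.999, 0.001]
wrist_force: [0.5, 3.8, 5.4]
finger_gap: 0.0127
grip_force: 41.5
```

Call:
arm_command(moves=[-1,0,-5,0,0,0,0,-1,0,0,0,0,0,0,-1,0,0,0,0,0,0])

```text
clock: 15.75
tcp_pos: [0.5593, -0.0161, 0.1909]
orientation: [0.002, -0.033, 0.999, -0.001]
wrist_force: [-0.9, -2.3, 6.4]
finger_gap: 0.0131
grip_force: 41.5
```

Now small steps until the stop shows in the force.

Call:
arm_command(moves=[-1,0,-3,0,0,0,0,-1,0,-2,0,0,0,0,-1,0,0,0,0,0,0])

```text
clock: 16.12
tcp_pos: [0.5596, -0.0199, 0.1909]
orientation: [0.002, -0.033, 0.999, 0.0]
wrist_force: [0.2, 1.5, 5.5]
finger_gap: 0.0129
grip_force: 41.6
```

Call:
arm_command(moves=[-1,0,-2,0,0,0,0,-1,0,0,0,0,0,0])

```text
clock: 16.38
tcp_pos: [0.5597, -0.0218, 0.1909]
orientation: [0.002, -0.033, 0.999, 0.0]
wrist_force: [0.3, 0.9, 6.2]
finger_gap: 0.0133
grip_force: 41.6
```

Call:
arm_command(moves=[-1,0,-1.5,0,0,0,0,-1,0,0,0,0,0,0])

```text
clock: 16.62
tcp_pos: [0.5598, -0.0233, 0.1909]
orientation: [0.002, -0.033, 0.999, 0.0]
wrist_force: [0.4, 2.8, 7.3]
finger_gap: 0.0136
grip_force: 41.6
```

Call:
arm_command(moves=[-1,0,-1.5,0,0,0,0,-1,0,0,0,0,0,0])

```text
clock: 16.88
tcp_pos: [0.5598, -0.0235, 0.1909]
orientation: [0.002, -0.034, 0.999, 0.001]
wrist_force: [-0.1, 6.5, 7.5]
finger_gap: 0.0131
grip_force: 41.6
```

Call:
arm_command(moves=[-1,0,-1.5,0,0,0,0,-1,0,0,0,0,0,0])

```text
clock: 17.12
tcp_pos: [0.5598, -0.0235, 0.1909]
orientation: [0.002, -0.034, 0.999, 0.003]
wrist_force: [0.2, 11.2, 7.1]
finger_gap: 0.013
grip_force: 41.7
```

Call:
arm_command(moves=[-1,0,2,0,0,0,0,1,0,0,0,0,0,0,1,0,0,0,0,0,0,1,0,0,0,0,0,0,1,0,0,-40,0,0,0,1,0,0,-50,0,0,0,1,0,0,0,0,0,0,1,0,0,0,0,0,0])

```text
clock: 18.12
tcp_pos: [0.5588, -0.0248, 0.2788]
orientation: [-0.0, -0.033, 0.999, 0.0]
wrist_force: [0.6, -1.2, 0.0]
finger_gap: 0.0853
grip_force: 0.0
```

```bash
python3 - <<'E'
from h import *
go((.56,-.0235,.28),1.637)
c=cam('wrist'); p,d=read_camera('wrist'); cv2.imwrite('pics/w5.png',p); X=cloud(c,d)
m=(abs(X[...,2]-.215)<.004)&(d>0)&(abs(X[...,1]+.02)<.05)&(abs(X[...,0]-.56)<.06); print('handle',m.sum(),X[m].mean(0))
E
```

```text
clock 18.12 tcp [ 0.5588 -0.0248  0.2788] z [-2.e-04  1.e-04 -1.e+00] F [ 0.6 -1.2  0. ] gap 0.0853 | shift [-1.3  1.3 -1.2] turn z -0.0002
handle 1787 [ 0.55694368 -0.02429085  0.21450942]
```

View pics/w5.png

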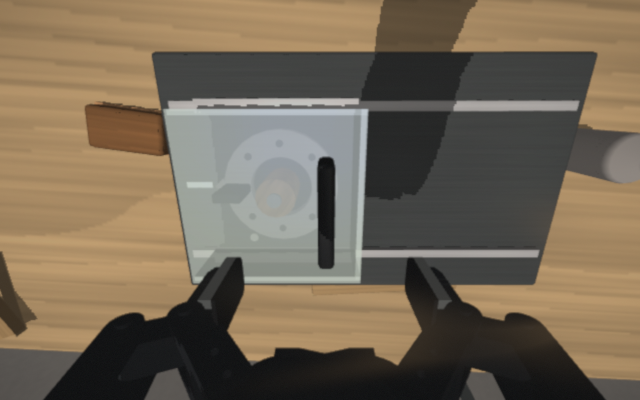

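The guard is shut with its handle at y = -24 mm, against the stop. Under the hood the fin (233,193) still points at the mark (200,185), and the gripper is clear of everything.

```bash
python3 -c "
from workcell import *
print(hand_in())"
```

```text
the job is handed in; nothing more can be done
None
```

I slid the guard fully open, set the collar to the locked mark (about 0.00 rad measured), shut the guard against its stop, and handed the job in at about 18 s; no verdict came back.

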